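# Turn and seat the mincer plate

### The job

The mincer head stands mouth up on the counter with its hole plate lying crooked in the mouth, because the plate's notch is not in line with the locating pin in the rim. With a fingertip on the plate, turn it until the notch meets the pin and the plate drops over it, then press the plate firmly down so that it sits level and fully home, and take the hand away. Do not pick the plate up or out of the mouth, and leave everything else on the counter where it is.

Things in the scene. Friction and masses are not known exactly. Their poses are not given: they have to be found in the camera images.
- plate: the mincer's steel hole plate lying in the mouth of the mincer head: a loose oiled disc, 82 mm across, 8 mm thick, 0.235 kg, with 9 mm holes (14 mm in the middle) and one rim notch (9 mm wide, 7 mm deep, right through) on its own +x side. Origin: centre of its underside; z up. A fingertip pressed with some 5 N on its flat top grips it and, turning with it, drags it round; on the head it slides easily (friction about 0.05, 1 mm play all round)
- notch (a point): middle of the plate's notch, 39 mm from the plate's axis, at underside level; with the plate home it coincides with pin. At the start the notch is 25 to 180 degrees from the pin, to either side, and the rim rides on the pin, so the plate lies tilted: 4 mm too high on the pin's side, down on the seat on the opposite side. Over the pin it drops level; home, its top is 152 mm above the counter
- head: the mincer head of cast metal, fixed, standing mouth up on its drive neck: 98 mm wide at the mouth, rim 150 mm above the counter, recess for the plate 84 mm wide with a flat seat 6 mm below the rim; a round feed throat sticks out level to 120 mm from the axis, its top 118 mm above the counter. Origin on the mouth's axis at counter level; z up, x towards the throat and the pin
- pin (a point): the locating pin: a steel dowel 6 mm thick lying radially in a slot in the head's rim on the throat's side, poking 6 mm into the recess, its top 4 mm above the seat. This point: 39 mm from the mouth's axis at seat level (144 mm above the counter), under the pin's middle
- ring_nut: the mincer's clamping ring, a cast metal ring lying flat, 130 mm over its ribs, 30 mm high; bystander, loose, origin at the centre of its underside
- tumbler: clear glass tumbler standing upright, 72 mm wide at the rim, 100 mm high; bystander, loose, origin at the centre of its underside
- pinch_pot: small white ceramic pinch pot, 68 mm wide, 42 mm high; bystander, loose, origin at the centre of its underside
- pusher: white plastic food pusher standing upright, 60 mm wide, 174 mm high; bystander, loose, origin at the centre of its underside
- nozzle: white plastic sausage nozzle standing on its wide end, 86 mm wide, 135 mm high; bystander, loose, origin at the centre of its underside
- fine_plate: spare mincer plate with small holes lying flat on the counter, 82 mm wide, 8 mm thick; bystander, loose, origin at the centre of its underside
- spatula: wooden spatula lying on the counter, about 290 mm long, 12 mm thick; bystander, loose, origin at the middle of its length, on the underside
There are look-alikes about, which are no part of the job. Leave any blue or red look-alike of the plate alone. Several things have the shape of the head; the one meant has the colours described above.

How it is judged:
By the outcome, as a careful person would: the job done as asked, in the order asked, and still so for the second after the job is handed in, with the robot touching nothing.
It also fails if it takes over 51 s, if anything falls off the work surface, if the arm or the gripper's body presses on something with over 40 N, if the wrist force passes 120 N, or if a joint passes its speed limit or range.

### The arm

A 7-joint arm with a two-finger parallel gripper is mounted at the origin on the work surface. World frame = base frame: x ahead of the robot, y to its left, z up, the work surface at z = 0. Lengths are in m, angles in rad, forces in N, time in s.
With the tool pointing down it reaches from about 0.35 to 0.9 m from the base axis. Payload 8.1 kg.
Tool frame: the origin (TCP) lies at the very end of the fingers, on their centre line; the grasp point (between the pads) lies 19 mm behind it; z points along the fingers, y is the direction in which the jaws open and shut (so a half turn about z gives the same grasp; the last joint's range is limited). The gripper opens to 92 mm and grips with 3 to 60 N. Pads are 19 mm wide; open, the fingers measure 130 mm over their backs; the gripper's body (75 mm by 190 mm) begins 47 mm behind the grasp point.
Start: joints at [-1.216, 0.434, 0.025, 1.573, -0.012, 1.134, -0.075], TCP at [0.276, 0.561, 0.227] pointing down, gripper open.
Joint ranges: [-2.62, 2.62], [-0.44, 2.09], [-1.27, 1.32], [0.08, 2.57], [-1.32, 4.46], [0.12, 2], [-2.74, 2.74]. Speed limits (rad/s): [2.22, 2.22, 3.01, 3.01, 3.14, 3.14, 3.14].

### API

Orientations are given as a rotation vector (axis times angle).
In Python, from cell import observe, get_image, sign_off gives the robot as it stands.
- The arm moves only by the tool arm_command, never from a script. Its argument "deltas" is a list of rows, each an object with "xyz": the shift along the tool's x, y, z in cm, a list of three; "turn": the turn about the tool's z in degrees; "jaw": the closure in counts, from 0 (fully open) to 255 (shut). A call has 1 to 5 rows; each row is the pose to reach, as a shift and turn from the pose measured when the call began, along the tool's axes at that moment; what a row does not reach only later rows make up. A row lasts 1/12 s, in which the tool goes at most 41.7 mm and 7.16 degrees, less where a joint would pass 70% of its speed; a pose out of reach is approached as far as the arm can. A call with a gripper value outside its range is refused whole. The fingers move at their own pace and stop on an object; "force" is the grip in N (left out, the last holds). Time passes only in rows, so rows that repeat a pose let the fingers close. It gives the time, the measured TCP pose, the force and the opening at its end, in the units of the state.
- observe(): the state, without advancing time (a new reading comes with each control period).
- get_image(name): name is "scene" or "top"; returns a dict with "frame" (420x560x3 uint8, red, green, blue), "depth" (420x560 float32, m along the optical axis (not along the pixel's ray), 0 where there is no reading), "camera_matrix" (3x3 intrinsics, pixels), "distortion" ([k1, k2, p1, p2, k3] as OpenCV has them; the pictures are not rectified), "cam_to_world" (4x4, takes a point from camera to world coordinates). Camera axes: x right, y up, looking along -z (the intrinsics and any distortion apply to the point x, -y, -z); pixel columns grow to the right and rows downward; lengths in m; the calibration is good to about 2 mm. A picture is of the moment at which its call begins.
- sign_off(): hands the job in, once; it reports no verdict.
The state is a dict: "clock": time; "joints": joint angles; "dq": joint speeds; "joint_efforts": joint torques, N m; "position": TCP position; "ee_rot": TCP orientation; "force": force on the tool from outside, world axes, zero at the start; "ft_torque": the same for the moment, N m; "width": opening from 0.0 (shut) to 1.0 (fully open).
Only numpy, scipy, OpenCV 4.12 (cv2) and the standard library are available. Lean on these libraries where they do the work, as an engineer would, in place of code of your own. Each camera call takes 0.05 s, during which the arm holds its last target.

## Working session

There is one attempt and no reset: what is moved stays moved. The work goes in short steps, Python scripts to look and compute and a tool call to move; the robot and the scene stay as the last step left them, time stands still between calls to the robot, and variables do not carry over. Pictures are saved under pics/ and viewed, and the job is handed in when it is done.

Besides the shell and the picture viewer there is one more tool, called after ">>>" by a JSON object that holds its "method" and its "body". arm_command: Moves the arm, as the interface text tells. Its arguments: {"type":"object","properties":{"deltas":{"type":"array","items":{"type":"object","properties":{"xyz":{"type":"array","items":{"type":"number"}},"turn":{"type":"number"},"jaw":{"type":"number"}}}},"force":{"type":"number"}},"required":["deltas"]}

```bash
mkdir -p pics; ls
python3 - <<'E'
from cell import observe,get_image
import cv2,numpy as np
s=observe();print({k:np.round(v,3).tolist() for k,v in s.items()})
for n in ("top","scene"):
    im=get_image(n);cv2.imwrite(f"pics/{n}0.png",im["frame"][:,:,::-1])
    np.savez(f"{n}0.npz",**im)
    print(n,im["camera_matrix"].tolist(),im["distortion"],np.round(im["cam_to_world"],3).tolist())
E
```

```text
pics
{'clock': 0.0, 'joints': [-1.216, 0.435, 0.025, 1.574, -0.012, 1.134, -0.075], 'dq': [-0.002, 0.001, -0.0, -0.002, -0.001, -0.0, 0.001], 'joint_efforts': [0.001, -66.786, 0.985, -31.445, -0.06, 0.043, 0.0], 'position': [0.276, 0.56, 0.226], 'ee_rot': [-0.713, -3.059, 0.003], 'force': [-0.799, 0.205, 0.102], 'ft_torque': [-0.008, 0.012, 0.006], 'width': 1.002}
top [[503.54000567977414, 0.0, 287.4746423803343], [0.0, 503.54000567977414, 200.06885281027405], [0.0, 0.0, 1.0]] [-0.10298644  0.          0.          0.          0.        ] [[-0.009, 0.984, -0.176, 0.216], [-1.0, -0.009, 0.002, 0.02], [0.001, 0.176, 0.984, 1.664], [0.0, 0.0, 0.0, 1.0]]
scene [[468.83636567574115, 0.0, 281.62779848481216], [0.0, 468.83636567574115, 212.11049765678868], [0.0, 0.0, 1.0]] [-0.14367394  0.          0.          0.          0.        ] [[-0.701, -0.395, 0.594, 1.209], [0.713, -0.405, 0.573, 0.717], [0.014, 0.825, 0.565, 0.803], [0.0, 0.0, 0.0, 1.0]]
```

View pics/top0.png

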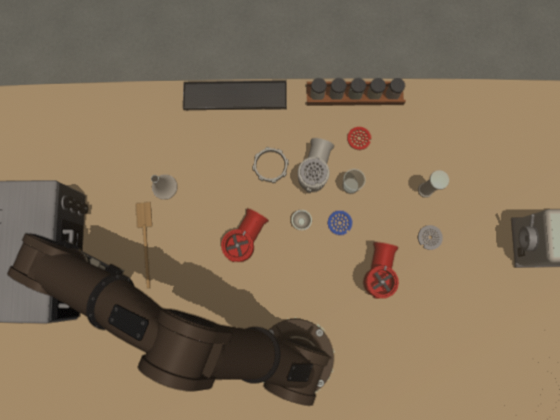

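View pics/scene0.png

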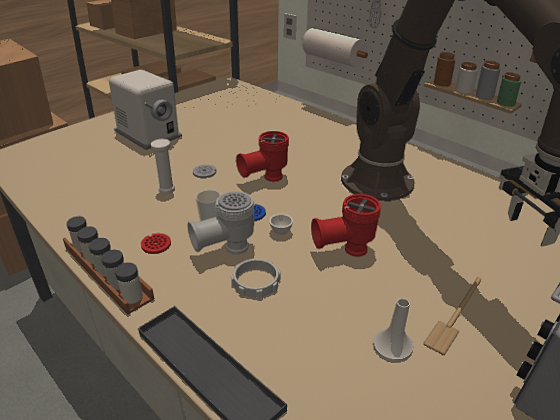

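The grey head is at top-image (314,173), with its throat pointing up to about (320,145). In the scene view the plate is at (235,202). I'll zoom in on both.

```bash
cat > h.py <<'E'
import numpy as np,cv2
def ray(im,uv):
    K=im["camera_matrix"];d=im["distortion"];T=im["cam_to_world"]
    p=cv2.undistortPoints(np.array(uv,float).reshape(-1,1,2),K,d).reshape(-1,2)
    v=np.c_[p[:,0],-p[:,1],-np.ones(len(p))]
    return T[:3,3],v@T[:3,:3].T
def onplane(im,uv,z):
    o,v=ray(im,uv);return o+v*((z-o[2])/v[:,2])[:,None]
def pix(im,P):
    K=im["camera_matrix"];d=im["distortion"];T=im["cam_to_world"]
    c=(np.array(P,float).reshape(-1,3)-T[:3,3])@T[:3,:3]
    c=c*[1,-1,-1]
    return cv2.projectPoints(c,np.zeros(3),np.zeros(3),K,d)[0].reshape(-1,2)
def rect(im,cx,cy,z,half=0.06,n=600):
    # orthographic resample of plane z; image up = world +x, right = world -y
    g=np.linspace(half,-half,n)
    X,Y=np.meshgrid(cx+g,cy+g,indexing='ij')
    p=pix(im,np.c_[X.ravel(),Y.ravel(),np.full(X.size,z)]).astype(np.float32).reshape(n,n,2)
    return cv2.remap(im["frame"],p[...,0],p[...,1],cv2.INTER_CUBIC)
E
python3 - <<'E'
from h import *
t=dict(np.load("top0.npz"));s=dict(np.load("scene0.npz"))
print(onplane(t,[(314,173)],.152),onplane(s,[(235,202)],.152))
cv2.imwrite("pics/tz.png",cv2.resize(t["frame"][125:205,274:354,::-1],None,fx=7,fy=7,interpolation=cv2.INTER_CUBIC))
cv2.imwrite("pics/sz.png",cv2.resize(s["frame"][180:260,180:270,::-1],None,fx=7,fy=7,interpolation=cv2.INTER_CUBIC))
E
```

```text
[[ 0.56945063 -0.06557416  0.152     ]] [[ 0.57775616 -0.05671386  0.152     ]]
```

View pics/tz.png

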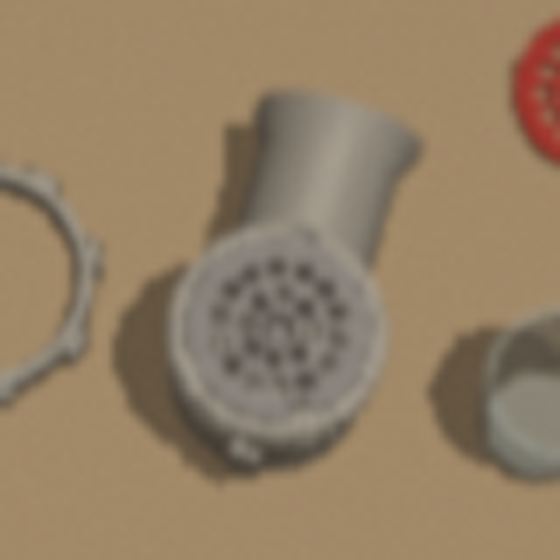

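View pics/sz.png

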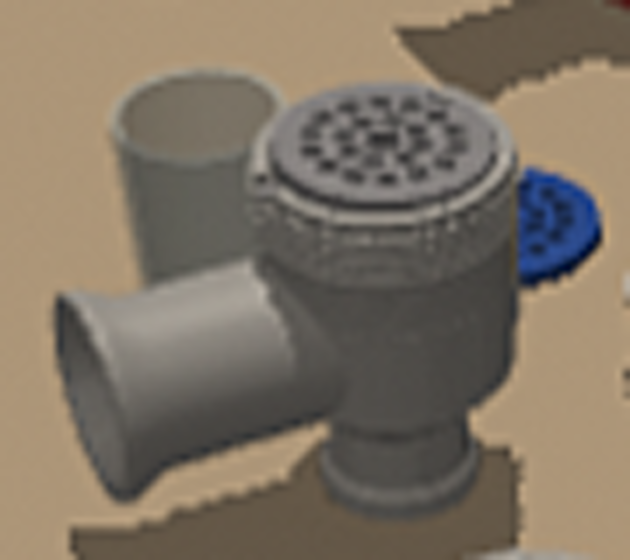

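Run:
```python
from h import *
t=dict(np.load("top0.npz"));s=dict(np.load("scene0.npz"))
a=[]
for im in(t,s):
    r=rect(im,.572,-.063,.152,.06,390).astype(float)
    r=np.clip((r-40)*255/130,0,255).astype(np.uint8);a.append(r[:,:,::-1])
cv2.imwrite("pics/r0.png",np.hstack(a))
```

```text
(no output)
```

View pics/r0.png

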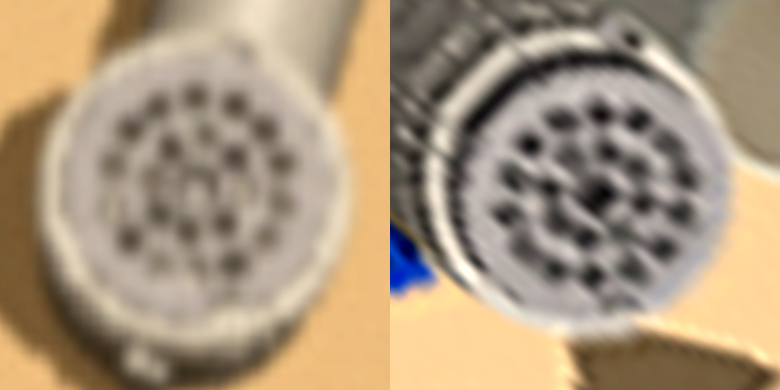

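Run:
```python
from h import *
C=[]
for n in("top","scene"):
    im=dict(np.load(n+"0.npz"))
    vv,uu=np.mgrid[:420,:560]
    o,v=ray(im,np.c_[uu.ravel(),vv.ravel()])
    P=o+v*im["depth"].ravel()[:,None]
    # v has cam -z comp 1 => depth scale ok
    d=np.hypot(P[:,0]-.572,P[:,1]+.063)
    Q=P[(d<.2)&(P[:,2]>.02)]
    near=P[(d<.033)&(P[:,2]>.12)]
    A=np.c_[near[:,:2]-[.572,-.063],np.ones(len(near))]
    for _ in range(4):
        c,*_r=np.linalg.lstsq(A,near[:,2],rcond=None);r=near[:,2]-A@c;k=abs(r)<2.5*r.std()+1e-4;A,near=A[k],near[k]
    print(n,len(near),"plane",c.round(4),r.std(),"uphill",np.degrees(np.arctan2(c[1],c[0])), "tilt",np.degrees(np.hypot(*c[:2])))
    top=P[(d<.07)&(P[:,2]>.143)&(P[:,2]<.165)]
    (cx,cy),R=cv2.minEnclosingCircle(top[:,:2].astype(np.float32));print("circ",cx,cy,R,len(top))
    th=P[(d>.06)&(d<.125)&(P[:,2]>.07)&(P[:,2]<.13)]
    th=th[(th[:,0]>.60)]
    print("throat",len(th),np.median(th,0))
    np.save(n+"_th.npy",th);np.save(n+"_top.npy",top)
    for r0 in(.07,.08,.09,.1,.11):
        q=P[(d>r0)&(d<r0+.01)&(P[:,2]>.06)&(P[:,2]<.13)&(P[:,0]>.6)]
        if len(q):
            a=np.degrees(np.arctan2(q[:,1]+.063,q[:,0]-.572));print(r0,len(q),a.min().round(1),a.max().round(1),q[:,2].max().round(4),a[q[:,2]>q[:,2].max()-.004].mean())
```

```text
top 272 plane [0.0137 0.0226 0.1526] 0.004542821265527341 uphill 58.6532454061808 tilt 1.5128832617663932
circ 0.572167158126831 -0.06282886117696762 0.049508385360240936 662
throat 425 [ 0.66016234 -0.09078356  0.10703249]
0.07 63 -43.3 9.7 0.1186 -17.74694268008334
0.08 62 -40.9 5.8 0.1182 -14.502337417857722
0.09 64 -37.7 3.4 0.1161 -16.009516552001855
0.1 68 -35.7 1.1 0.1206 -15.245539284451766
0.11 85 -35.9 0.9 0.1241 -17.439977511281796
scene 267 plane [ 0.0425 -0.009   0.1534] 0.0018792759794957882 uphill -11.889593592446479 tilt 2.489713519991668
circ 0.5763735771179199 -0.0610143281519413 0.05055387318134308 712
throat 633 [ 0.66381991 -0.06490781  0.10008544]
0.07 104 -27.6 14.1 0.1146 -12.946281053695701
0.08 94 -27.6 9.8 0.112 -12.720093688974925
0.09 100 -25.6 8.7 0.1143 -13.517429679714185
0.1 89 -24.7 3.2 0.1149 -14.779745527862698
0.11 121 -31.6 3.5 0.1195 -14.359334653783582
```

Notch: about -167° world. Pin: about -17°. So the plate needs roughly 150° CCW seen from above. Mouth axis: about (0.573, -0.062). I'll travel at the present height with the jaws shut.

>>> {"method": "arm_command", "body": {"deltas": [{"xyz": [-54.2,-42.9,0],"turn": 0,"jaw": 255},{"xyz": [-54.2,-42.9,0],"turn": 0,"jaw": 255},{"xyz": [-54.2,-42.9,0],"turn": 0,"jaw": 255},{"xyz": [-54.2,-42.9,0],"turn": 0,"jaw": 255},{"xyz": [-54.2,-42.9,0],"turn": 0,"jaw": 255}], "force": 20}}

```text
clock: 0.52
position: [0.3659, 0.3703, 0.2264]
ee_rot: [-0.713, -3.059, 0.003]
force: [1.5, 0.5, 0.5]
width: 0.687
```

```bash
cat > st.py <<'E'
from cell import observe
import numpy as np
from scipy.spatial.transform import Rotation as R
s=observe();M=R.from_rotvec(s["ee_rot"]).as_matrix();p=np.array(s["position"])
print(s["clock"],"pos",p.round(4),"j",np.round(s["joints"],2),"F",np.round(s["force"],1),"T",np.round(s["ft_torque"],2),"w",round(s["width"],3))
print("xdir",np.degrees(np.arctan2(M[1,0],M[0,0])).round(1),"tilt",M[:,2].round(3))
c=np.array([.573,-.062])
print("to centre, tool cm",(M.T@np.r_[c-p[:2],0]*100).round(2),"rel r",np.hypot(*(p[:2]-c)).round(4),"ang",np.degrees(np.arctan2(*(p[:2]-c)[::-1])).round(1))
E
python3 st.py
```

```text
0.5167 pos [0.3659 0.3703 0.2264] j [-0.95  0.27  0.07  1.83 -0.02  1.05  0.24] F [1.5 0.5 0.5] T [-0.06 -0.08  0.03] w 0.687
xdir 153.8 tilt [-0.001 -0.002 -1.   ]
to centre, tool cm [-37.69 -29.63   0.06] rel r 0.4794 ang 115.6
```

>>> {"method": "arm_command", "body": {"deltas": [{"xyz": [-37.7,-29.6,0],"turn": 35,"jaw": 255},{"xyz": [-37.7,-29.6,0],"turn": 35,"jaw": 255},{"xyz": [-37.7,-29.6,0],"turn": 35,"jaw": 255},{"xyz": [-37.7,-29.6,0],"turn": 35,"jaw": 255},{"xyz": [-37.7,-29.6,0],"turn": 35,"jaw": 255}]}}

```text
clock: 0.93
position: [0.4557, 0.1825, 0.2269]
ee_rot: [1.608, 2.699, -0.003]
force: [1.4, 0.6, -0.4]
width: 0.324
```

```bash
python3 st.py
```

```text
0.9333 pos [0.4557 0.1825 0.2269] j [-0.73  0.21  0.29  1.91 -0.07  1.03  0.08] F [ 1.4  0.6 -0.4] T [-0.05 -0.04  0.04] w 0.324
xdir 118.4 tilt [-0.001 -0.002 -1.   ]
to centre, tool cm [-27.08  -1.32   0.03] rel r 0.2711 ang 115.6
```

>>> {"method": "arm_command", "body": {"deltas": [{"xyz": [-27.1,-1.3,0],"turn": 36,"jaw": 255},{"xyz": [-27.1,-1.3,0],"turn": 36,"jaw": 255},{"xyz": [-27.1,-1.3,0],"turn": 36,"jaw": 255},{"xyz": [-27.1,-1.3,0],"turn": 36,"jaw": 255},{"xyz": [-27.1,-1.3,0],"turn": 36,"jaw": 255}]}}

```text
clock: 1.35
position: [0.5455, -0.0054, 0.227]
ee_rot: [2.359, 2.074, -0.003]
force: [0.5, 0.1, -0.0]
width: 0.007
```

```bash
python3 st.py
```

```text
1.35 pos [ 0.5455 -0.0054  0.227 ] j [-0.47  0.32  0.5   1.8  -0.17  1.07 -0.04] F [ 0.5  0.1 -0. ] T [ 0.   -0.    0.01] w 0.007
xdir 82.6 tilt [-0.001 -0.002 -1.   ]
to centre, tool cm [-5.26  3.45  0.01] rel r 0.0629 ang 115.9
```

>>> {"method": "arm_command", "body": {"deltas": [{"xyz": [-6,1.4,0],"turn": 36},{"xyz": [-6,1.4,0],"turn": 36},{"xyz": [-6,1.4,0],"turn": 36},{"xyz": [-6,1.4,0],"turn": 36},{"xyz": [-6,1.4,0],"turn": 36}]}}

```text
schema error: expected keys xyz, turn, jaw
```

```bash
python3 st.py
```

```text
1.35 pos [ 0.5455 -0.0054  0.227 ] j [-0.47  0.32  0.5   1.8  -0.17  1.07 -0.04] F [ 0.5  0.1 -0. ] T [ 0.   -0.    0.01] w 0.007
xdir 82.6 tilt [-0.001 -0.002 -1.   ]
to centre, tool cm [-5.26  3.45  0.01] rel r 0.0629 ang 115.9
```

>>> {"method": "arm_command", "body": {"deltas": [{"xyz": [-6,1.4,2],"turn": 36,"jaw": 255},{"xyz": [-6,1.4,2],"turn": 36,"jaw": 255},{"xyz": [-6,1.4,2],"turn": 36,"jaw": 255},{"xyz": [-6,1.4,2],"turn": 36,"jaw": 255},{"xyz": [-6,1.4,2],"turn": 36,"jaw": 255}]}}

```text
clock: 1.77
position: [0.5513, -0.0676, 0.2066]
ee_rot: [2.884, 1.245, -0.004]
force: [-1.0, -0.3, 0.4]
width: 0.005
```

```bash
python3 st.py
```

```text
1.7667 pos [ 0.5513 -0.0676  0.2066] j [-0.46  0.38  0.66  1.81 -0.27  1.04 -0.45] F [-1.  -0.3  0.4] T [-0.02  0.16 -0.06] w 0.005
xdir 46.7 tilt [-0.002 -0.002 -1.   ]
to centre, tool cm [ 1.89  1.2  -0.01] rel r 0.0224 ang -165.6
```

>>> {"method": "arm_command", "body": {"deltas": [{"xyz": [0,0,4.5],"turn": 33.7,"jaw": 255},{"xyz": [0,0,4.5],"turn": 33.7,"jaw": 255},{"xyz": [0,0,4.5],"turn": 33.7,"jaw": 255},{"xyz": [0,0,4.5],"turn": 33.7,"jaw": 255},{"xyz": [0,0,4.5],"turn": 33.7,"jaw": 255}]}}

```text
clock: 2.18
position: [0.5508, -0.0675, 0.161]
ee_rot: [3.121, 0.345, -0.005]
force: [-0.1, -0.2, 0.3]
width: 0.009
```

```bash
python3 st.py
python3 - <<'E'
from cell import get_image
import cv2
a=[]
for n,(u,v) in {"top":(314,173),"scene":(235,202)}.items():
    f=get_image(n)["frame"][v-35:v+35,u-35:u+35,::-1];a.append(cv2.resize(f,(390,390),interpolation=cv2.INTER_CUBIC))
cv2.imwrite("pics/a1.png",cv2.hconcat(a))
E
```

```text
2.1833 pos [ 0.5508 -0.0675  0.161 ] j [-0.53  0.47  0.79  1.87 -0.4   0.97 -0.92] F [-0.1 -0.2  0.3] T [-0.    0.14 -0.04] w 0.009
xdir 12.6 tilt [-0.003 -0.002 -1.   ]
to centre, tool cm [ 2.29 -0.05 -0.01] rel r 0.0229 ang -166.0
```

View pics/a1.png

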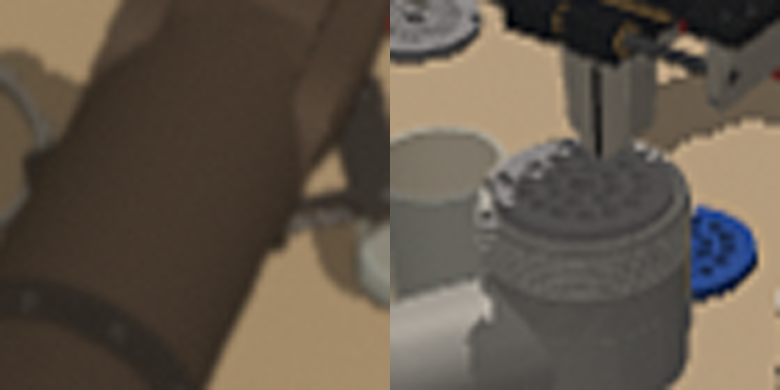

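The top view is blocked by the arm. In the scene view the shut fingertips hover over the plate's back side at (600,150). I'll descend gently.

>>> {"method": "arm_command", "body": {"deltas": [{"xyz": [0,0,0.4],"turn": 0,"jaw": 255},{"xyz": [0,0,0.6],"turn": 0,"jaw": 255},{"xyz": [0,0,0.7],"turn": 0,"jaw": 255},{"xyz": [0,0,0.75],"turn": 0,"jaw": 255},{"xyz": [0,0,0.75],"turn": 0,"jaw": 255}]}}

```text
clock: 2.7
position: [0.5508, -0.0675, 0.1537]
ee_rot: [3.12, 0.355, -0.005]
force: [0.0, 0.3, 1.3]
width: 0.006
```

>>> {"method": "arm_command", "body": {"deltas": [{"xyz": [0,0,0.05],"turn": 0,"jaw": 255},{"xyz": [0,0,0.05],"turn": 0,"jaw": 255},{"xyz": [0,0,0.05],"turn": 0,"jaw": 255}]}}

```text
clock: 2.95
position: [0.551, -0.0676, 0.1534]
ee_rot: [3.12, 0.355, -0.005]
force: [-1.3, 0.8, 4.6]
width: 0.005
```

>>> {"method": "arm_command", "body": {"deltas": [{"xyz": [0,0,0.05],"turn": 0,"jaw": 255},{"xyz": [0,0,0.05],"turn": 0,"jaw": 255},{"xyz": [0,0,0.05],"turn": 0,"jaw": 255}]}}

```text
clock: 3.2
position: [0.5512, -0.0677, 0.1533]
ee_rot: [3.12, 0.355, -0.004]
force: [-1.3, -0.5, 7.3]
width: 0.008
```

Contact at z 0.1534, about 7 N. Now a 20° CCW arc test about the mouth axis, turning the finger with it.

>>> {"method": "arm_command", "body": {"deltas": [{"xyz": [0.005,0.157,0.05],"turn": -4,"jaw": 255},{"xyz": [0.022,0.313,0.05],"turn": -8,"jaw": 255},{"xyz": [0.049,0.468,0.05],"turn": -12,"jaw": 255},{"xyz": [0.087,0.62,0.05],"turn": -16,"jaw": 255},{"xyz": [0.136,0.77,0.05],"turn": -20,"jaw": 255}]}}

```text
clock: 3.62
position: [0.5542, -0.0734, 0.1533]
ee_rot: [-3.009, -0.898, 0.003]
force: [-3.7, 5.4, 11.0]
width: 0.005
```

```bash
python3 st.py
cat > look.py <<'E'
import sys
from cell import get_image
from h import *
im=get_image("scene");u,v=235,202
f=im["frame"][v-32:v+32,u-32:u+32,::-1];a=cv2.resize(f,(400,400),interpolation=cv2.INTER_CUBIC)
b=rect(im,.576,-.061,.153,.06,400)[:,:,::-1]
cv2.imwrite("pics/%s.png"%sys.argv[1],np.hstack([a,b]))
E
python3 look.py b1
```

```text
3.6167 pos [ 0.5542 -0.0734  0.1533] j [-0.45  0.46  0.68  1.86 -0.35  0.94 -0.6 ] F [-3.7  5.4 11. ] T [1.18 1.   0.08] w 0.005
xdir 33.2 tilt [-0.002  0.001 -1.   ]
to centre, tool cm [ 2.2   0.08 -0.  ] rel r 0.022 ang -148.7
```

View pics/b1.png

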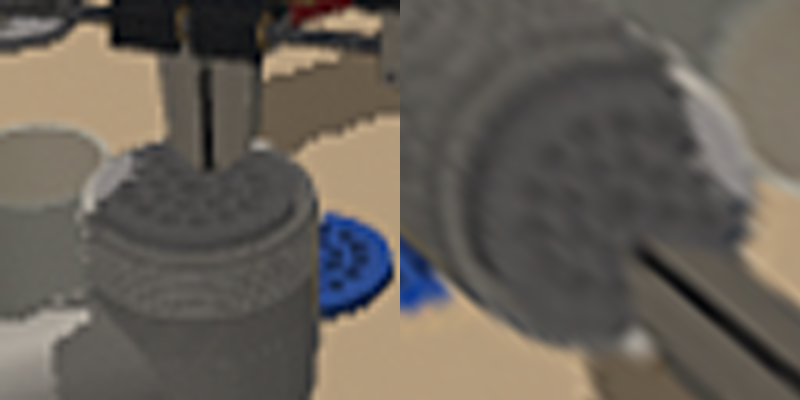

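The tangential force of about 6.5 N is more than expected, so the finger may be slipping. I'll lift and check whether the plate turned.

>>> {"method": "arm_command", "body": {"deltas": [{"xyz": [-1,0,-2],"turn": 0,"jaw": 255},{"xyz": [-4,0,-5],"turn": 0,"jaw": 255},{"xyz": [-8,0,-6],"turn": 0,"jaw": 255},{"xyz": [-10,0,-6],"turn": 0,"jaw": 255}]}}

```text
clock: 4.0
position: [0.4692, -0.1323, 0.2156]
ee_rot: [3.009, 0.902, 0.001]
force: [-0.8, -0.4, -1.0]
width: 0.007
```

```bash
python3 st.py
cat > look.py <<'E'
import sys
from cell import get_image
from h import *
im=get_image("scene");t=get_image("top");u,v=235,202
np.savez("last_s.npz",**im)
st=lambda b:cv2.normalize(b,None,0,255,cv2.NORM_MINMAX)
f=im["frame"][v-32:v+32,u-32:u+32,::-1];a=cv2.resize(f,(390,390),interpolation=cv2.INTER_CUBIC)
if len(sys.argv)>2: a=rect(t,.572,-.063,.153,.06,390)[:,:,::-1]
b=rect(im,.576,-.061,.153,.06,390)[:,:,::-1]
b=np.clip(b.astype(float)*255/np.percentile(b[120:270,120:270],99.5),0,255).astype(np.uint8)
cv2.imwrite("pics/%s.png"%sys.argv[1],np.hstack([a,b]))
E
python3 look.py b2
```

```text
4.0 pos [ 0.4692 -0.1323  0.2156] j [-0.45  0.26  0.77  1.96 -0.21  1.01 -0.57] F [-0.8 -0.4 -1. ] T [-0.13  0.11 -0.02] w 0.007
xdir 33.4 tilt [ 0.001 -0.    -1.   ]
to centre, tool cm [12.53 -0.16  0.  ] rel r 0.1253 ang -145.9
```

View pics/b2.png

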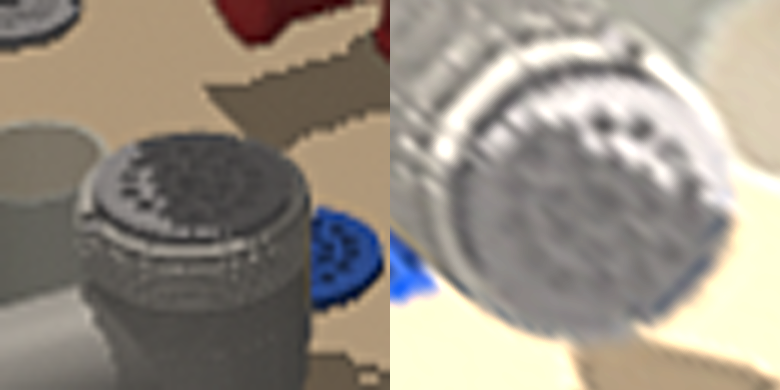

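```bash
cat > cmp.py <<'E'
from h import *
import sys
a=[]
for f in("scene0.npz","last_s.npz"):
    im=dict(np.load(f));g=rect(im,.576,-.061,.153,.055,400)
    L=cv2.cvtColor(g,cv2.COLOR_RGB2GRAY).astype(np.float32)
    m=cv2.GaussianBlur(L,(0,0),14);L=(L-m)/m
    a.append(np.clip(128+L*500,0,255).astype(np.uint8))
cv2.imwrite(sys.argv[1],np.hstack(a))
E
python3 cmp.py pics/c1.png
```

```text
(no output)
```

View pics/c1.png

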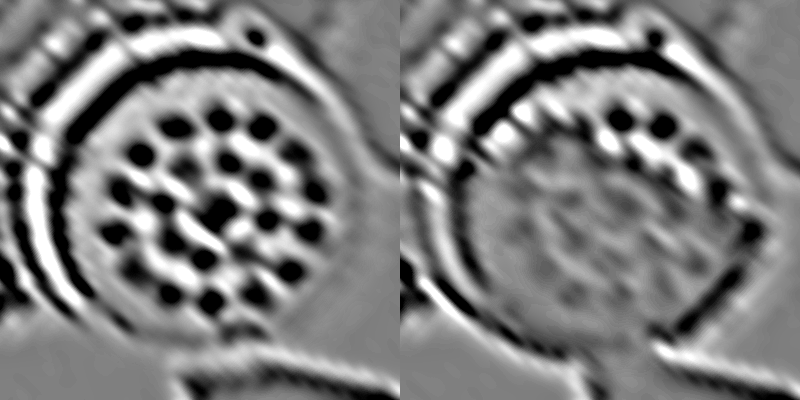

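The outer-ring holes (14, 25.7° apart) are where they were, so the finger slid and the plate did not turn. Off-centre contact on the low side only touches with the pad's inner edge. I'll try pressing at the axis and turning there.

>>> {"method": "arm_command", "body": {"deltas": [{"xyz": [4,0,0],"turn": 0,"jaw": 255},{"xyz": [8,-0.1,1],"turn": 0,"jaw": 255},{"xyz": [12,-0.15,3.5],"turn": 0,"jaw": 255},{"xyz": [12.5,-0.15,5.6],"turn": 0,"jaw": 255},{"xyz": [12.5,-0.15,5.8],"turn": 0,"jaw": 255}]}}

```text
clock: 4.52
position: [0.5765, -0.0573, 0.1542]
ee_rot: [-3.006, -0.908, -0.003]
force: [3.0, 2.7, 5.3]
width: 0.009
```

>>> {"method": "arm_command", "body": {"deltas": [{"xyz": [0,0,0.1],"turn": 0,"jaw": 255},{"xyz": [0,0,0.15],"turn": 0,"jaw": 255},{"xyz": [0,0,0.2],"turn": 0,"jaw": 255},{"xyz": [0,0,0.2],"turn": 0,"jaw": 255}]}}

```text
clock: 4.85
position: [0.5781, -0.0567, 0.1539]
ee_rot: [-3.005, -0.909, -0.008]
force: [-5.6, 2.1, 22.4]
width: 0.003
```

```bash
python3 st.py
```

```text
4.85 pos [ 0.5781 -0.0567  0.1539] j [-0.46  0.49  0.67  1.82 -0.37  0.96 -0.61] F [-5.6  2.1 22.4] T [ 0.39  1.27 -0.04] w 0.003
xdir 33.7 tilt [ 0.004  0.003 -1.   ]
to centre, tool cm [-0.72  0.15 -0.  ] rel r 0.0074 ang 45.7
```

>>> {"method": "arm_command", "body": {"deltas": [{"xyz": [0,0,-0.4],"turn": 0,"jaw": 255},{"xyz": [-0.72,0.15,-0.4],"turn": 0,"jaw": 255},{"xyz": [-0.72,0.15,-0.4],"turn": 0,"jaw": 255},{"xyz": [-0.72,0.15,-0.2],"turn": 0,"jaw": 255},{"xyz": [-0.72,0.15,-0.05],"turn": 0,"jaw": 255}]}}

```text
clock: 5.27
position: [0.5728, -0.062, 0.154]
ee_rot: [-3.005, -0.909, -0.007]
force: [-5.5, -0.2, 18.9]
width: 0.004
```

```bash
python3 st.py
```

```text
5.2667 pos [ 0.5728 -0.062   0.154 ] j [-0.46  0.48  0.68  1.83 -0.37  0.96 -0.6 ] F [-5.5 -0.2 18.9] T [0.06 1.15 0.02] w 0.004
xdir 33.6 tilt [ 0.004  0.003 -1.   ]
to centre, tool cm [0.02 0.01 0.  ] rel r 0.0002 ang -179.9
```

>>> {"method": "arm_command", "body": {"deltas": [{"xyz": [0,0,-0.07],"turn": 0,"jaw": 255},{"xyz": [0,0,-0.07],"turn": 0,"jaw": 255}]}}

```text
clock: 5.43
position: [0.5728, -0.062, 0.1544]
ee_rot: [-3.005, -0.909, -0.007]
force: [-0.2, 0.5, 2.2]
width: 0.004
```

>>> {"method": "arm_command", "body": {"deltas": [{"xyz": [0,0,0.03],"turn": 0,"jaw": 255},{"xyz": [0,0,0.03],"turn": -3,"jaw": 255},{"xyz": [0,0,0.03],"turn": -6,"jaw": 255},{"xyz": [0,0,0.03],"turn": -9,"jaw": 255},{"xyz": [0,0,0.03],"turn": -12,"jaw": 255}]}}

```text
clock: 5.85
position: [0.5732, -0.0623, 0.1543]
ee_rot: [-2.894, -1.222, -0.008]
force: [-0.2, -1.0, 5.6]
width: 0.006
```

```bash
python3 st.py;python3 look.py b3; python3 cmp.py pics/c2.png
```

```text
5.85 pos [ 0.5732 -0.0623  0.1543] j [-0.42  0.47  0.62  1.82 -0.33  0.95 -0.43] F [-0.2 -1.   5.6] T [-0.3   0.16  0.01] w 0.006
xdir 45.8 tilt [ 0.004  0.003 -1.   ]
to centre, tool cm [ 0.01 -0.04 -0.  ] rel r 0.0004 ang -53.1
```

View pics/c2.png

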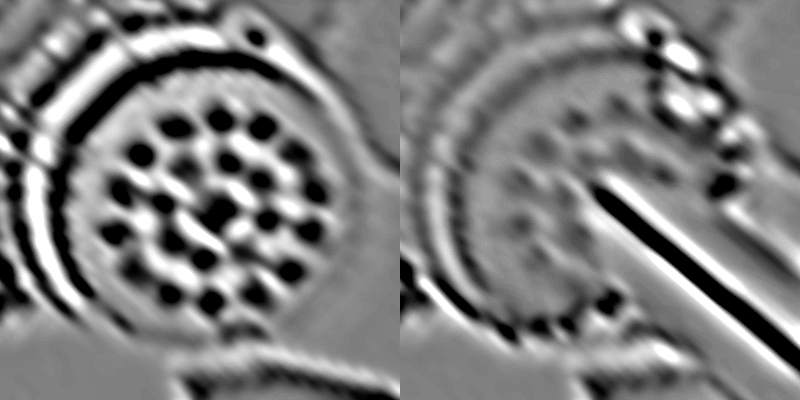

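View pics/b3.png

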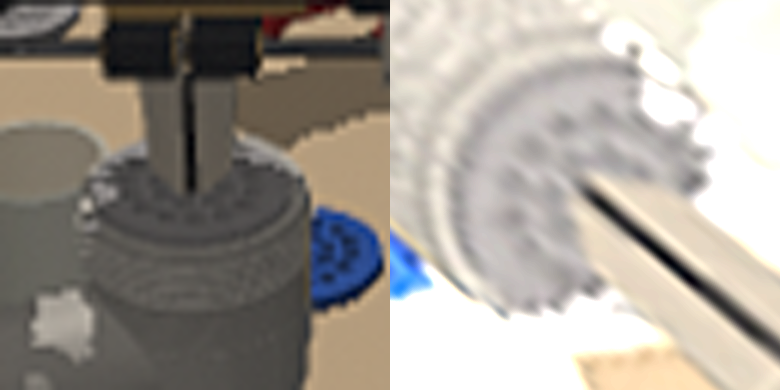

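```bash
cat > pol.py <<'E'
from h import *
import sys
def polar(im,c,n=720):
    # sample on tilted plate-top plane, radii 8..44mm, angle in world degrees; centre offset = scene calib
    th=np.radians(np.arange(n)*360/n);r=np.linspace(.008,.046,150)
    R,T=np.meshgrid(r,th,indexing='ij')
    x=R*np.cos(T);y=R*np.sin(T);pa=np.radians(-17)
    z=.154+ (4/77.)*(x*np.cos(pa)+y*np.sin(pa))
    p=pix(im,np.c_[(c[0]+x).ravel(),(c[1]+y).ravel(),z.ravel()]).astype(np.float32).reshape(150,n,2)
    L=cv2.cvtColor(cv2.remap(im["frame"],p[...,0],p[...,1],cv2.INTER_CUBIC),cv2.COLOR_RGB2GRAY).astype(np.float32)
    m=cv2.GaussianBlur(L,(0,0),22,sigmaY=12);return r,(L-m)/m,L
if __name__=="__main__":
    im=dict(np.load("scene0.npz"))
    best=[]
    for dx in np.arange(-4,5,1)*.001:
        for dy in np.arange(-4,5,1)*.001:
            c=(.574+dx,-.061+dy);r,N,L=polar(im,c)
            k=(r>.026)&(r<.029);s=N[k].mean(0);F=np.fft.fft(s)
            best.append((abs(F[14]),c,np.degrees(np.angle(F[14]))/14))
    best.sort(reverse=True);print(best[:3])
    c=best[0][1]
    a=[]
    for f in sys.argv[1:]:
        r,N,L=polar(dict(np.load(f)),c)
        a.append(np.clip(128+N*500,0,255).astype(np.uint8))
    cv2.imwrite("pics/pol.png",np.vstack([cv2.resize(x,(720,180)) for x in a]))
E
python3 pol.py scene0.npz last_s.npz
```

```text
[(np.float32(81.880295), (np.float64(0.574), np.float64(-0.064)), np.float32(11.915593)), (np.float32(81.25736), (np.float64(0.573), np.float64(-0.064)), np.float32(12.020073)), (np.float32(78.92767), (np.float64(0.573), np.float64(-0.065)), np.float32(11.99914))]
```

View pics/pol.png

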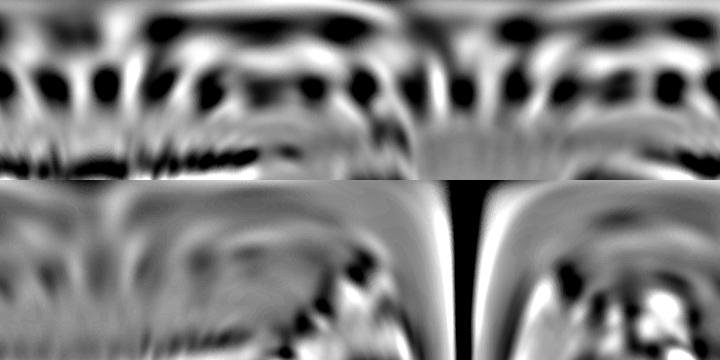

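>>> {"method": "arm_command", "body": {"deltas": [{"xyz": [0,-0.04,0.03],"turn": -3,"jaw": 255},{"xyz": [0,-0.04,0.03],"turn": -6,"jaw": 255},{"xyz": [0,-0.04,0.03],"turn": -9,"jaw": 255},{"xyz": [0,-0.04,0.03],"turn": -12,"jaw": 255}]}}

```text
clock: 6.28
position: [0.5733, -0.0622, 0.1542]
ee_rot: [2.751, 1.517, 0.009]
force: [-0.2, -0.7, 6.5]
width: 0.01
```

```bash
python3 st.py;cp last_s.npz s3.npz; python3 look.py b4; python3 pol.py scene0.npz s3.npz last_s.npz
```

```text
6.2833 pos [ 0.5733 -0.0622  0.1542] j [-0.38  0.46  0.56  1.82 -0.3   0.94 -0.25] F [-0.2 -0.7  6.5] T [-0.25  0.23 -0.03] w 0.01
xdir 57.8 tilt [ 0.005  0.003 -1.   ]
to centre, tool cm [ 0.   -0.04 -0.  ] rel r 0.0004 ang -33.2
[(np.float32(81.880295), (np.float64(0.574), np.float64(-0.064)), np.float32(11.915593)), (np.float32(81.25736), (np.float64(0.573), np.float64(-0.064)), np.float32(12.020073)), (np.float32(78.92767), (np.float64(0.573), np.float64(-0.065)), np.float32(11.99914))]
```

View pics/pol.png

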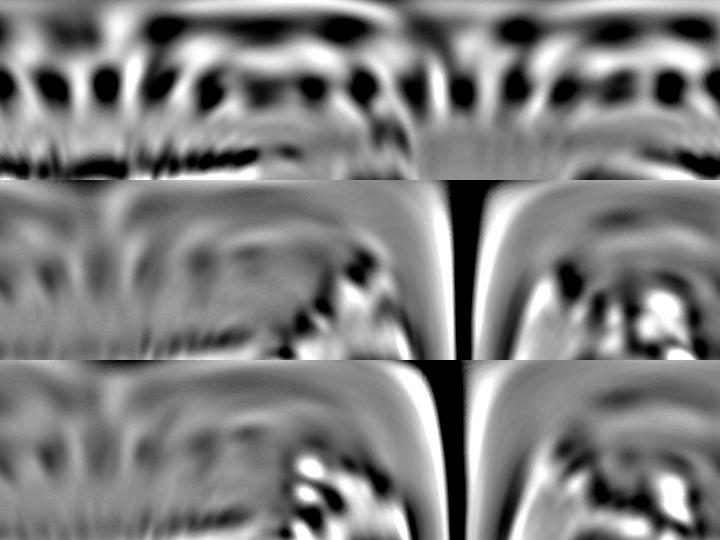

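The plate isn't following at the centre, and the hole pattern alone is ambiguous by 25.7°. I'll move the arm clear and find the notch in unshadowed views.

>>> {"method": "arm_command", "body": {"deltas": [{"xyz": [0,0,-3],"turn": 0,"jaw": 255},{"xyz": [20,-24.5,-6],"turn": 0,"jaw": 255},{"xyz": [20,-24.5,-6],"turn": 0,"jaw": 255},{"xyz": [20,-24.5,-6],"turn": 0,"jaw": 255},{"xyz": [20,-24.5,-6],"turn": 0,"jaw": 255}]}}

```text
clock: 6.8
position: [0.5192, 0.0966, 0.1999]
ee_rot: [-2.753, -1.514, -0.008]
force: [-0.1, 0.2, -0.9]
width: 0.009
```

```bash
python3 st.py; python3 look.py b5 1
```

```text
6.8 pos [0.5192 0.0966 0.1999] j [-0.72  0.32  0.57  1.88 -0.21  0.99 -0.63] F [-0.1  0.2 -0.9] T [-0.04  0.04  0.03] w 0.009
xdir 57.6 tilt [ 0.005  0.003 -1.   ]
to centre, tool cm [-10.51  13.04  -0.02] rel r 0.1674 ang 108.7
```

View pics/b5.png

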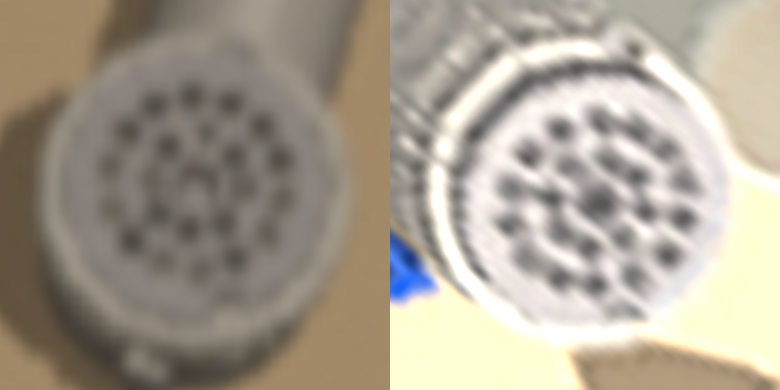

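```bash
cp last_s.npz s5.npz; python3 pol.py scene0.npz s5.npz
python3 - <<'E'
from pol import *
for f in("scene0.npz","s5.npz"):
    im=dict(np.load(f))
    for c in((.574,-.064),(.573,-.063),(.574,-.062)):
        r,N,L=polar(im,c);s=N[(r>.026)&(r<.029)].mean(0);F=np.fft.fft(s);print(f,c,abs(F[14]),-np.degrees(np.angle(F[14]))/14)
E
```

```text
[(np.float32(81.880295), (np.float64(0.574), np.float64(-0.064)), np.float32(11.915593)), (np.float32(81.25736), (np.float64(0.573), np.float64(-0.064)), np.float32(12.020073)), (np.float32(78.92767), (np.float64(0.573), np.float64(-0.065)), np.float32(11.99914))]
scene0.npz (0.574, -0.064) 81.880295 -11.915593
scene0.npz (0.573, -0.063) 71.45651 -12.031415
scene0.npz (0.574, -0.062) 57.393555 -11.865384
s5.npz (0.574, -0.064) 82.35321 -10.289545
s5.npz (0.573, -0.063) 69.257454 -10.104871
s5.npz (0.574, -0.062) 66.648476 -9.941779
```

View pics/pol.png

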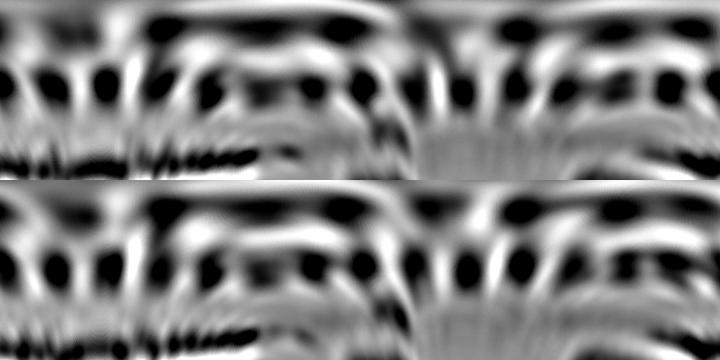

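In the scene rectification the notch is now at about (620,307), only 2° on, so the finger slipped. On the pin's high side the sloped plate would meet the pad's outer edge, giving a bigger lever. I'll do the strokes there, r about 24 mm.

>>> {"method": "arm_command", "body": {"deltas": [{"xyz": [-4,5,0],"turn": 7,"jaw": 255},{"xyz": [-8,10.1,1],"turn": 14,"jaw": 255},{"xyz": [-11.8,15.2,2],"turn": 21,"jaw": 255},{"xyz": [-11.8,15.2,3.2],"turn": 28,"jaw": 255},{"xyz": [-11.8,15.2,3.2],"turn": 29.6,"jaw": 255}]}}

```text
clock: 7.32
position: [0.5856, -0.0818, 0.1655]
ee_rot: [-3.046, -0.759, -0.006]
force: [-0.7, -0.5, 0.3]
width: 0.007
```

>>> {"method": "arm_command", "body": {"deltas": [{"xyz": [0,0,0],"turn": 0,"jaw": 255}]}}

```text
clock: 7.4
position: [0.5854, -0.0869, 0.1638]
ee_rot: [-3.051, -0.746, -0.002]
force: [-0.1, 0.1, -0.4]
width: 0.004
```

```bash
sed -i 's/-.062\]/-.0635]/' st.py; python3 st.py
```

```text
7.4 pos [ 0.5854 -0.0869  0.1638] j [-0.42  0.5   0.69  1.78 -0.38  1.   -0.67] F [-0.1  0.1 -0.4] T [-0.05  0.17 -0.01] w 0.004
xdir 27.5 tilt [ 0.001  0.001 -1.   ]
to centre, tool cm [-0.02 -2.65  0.  ] rel r 0.0265 ang -62.2
```

>>> {"method": "arm_command", "body": {"deltas": [{"xyz": [0,-0.1,0.4],"turn": 0,"jaw": 255},{"xyz": [0,-0.1,0.6],"turn": 0,"jaw": 255},{"xyz": [0,-0.1,0.75],"turn": 0,"jaw": 255},{"xyz": [0,-0.1,0.8],"turn": 0,"jaw": 255},{"xyz": [0,-0.1,0.8],"turn": 0,"jaw": 255}]}}

```text
clock: 7.82
position: [0.5849, -0.0844, 0.1559]
ee_rot: [-3.05, -0.75, -0.002]
force: [-0.5, 0.4, 0.3]
width: 0.003
```

>>> {"method": "arm_command", "body": {"deltas": [{"xyz": [0,0,0.05],"turn": 0,"jaw": 255},{"xyz": [0,0,0.05],"turn": 0,"jaw": 255}]}}

```text
clock: 7.98
position: [0.585, -0.0834, 0.1556]
ee_rot: [-3.049, -0.752, -0.003]
force: [0.2, -0.6, 0.7]
width: 0.003
```

>>> {"method": "arm_command", "body": {"deltas": [{"xyz": [0,0,0.04],"turn": 0,"jaw": 255},{"xyz": [0,0,0.04],"turn": 0,"jaw": 255}]}}

```text
clock: 8.15
position: [0.5852, -0.083, 0.1554]
ee_rot: [-3.048, -0.753, -0.004]
force: [0.1, 0.5, -0.1]
width: 0.005
```

>>> {"method": "arm_command", "body": {"deltas": [{"xyz": [0,0,0.04],"turn": 0,"jaw": 255},{"xyz": [0,0,0.04],"turn": 0,"jaw": 255}]}}

```text
clock: 8.32
position: [0.5853, -0.083, 0.1552]
ee_rot: [-3.048, -0.753, -0.004]
force: [-1.0, -0.2, 1.6]
width: 0.006
```

```bash
python3 st.py
```

```text
8.3167 pos [ 0.5853 -0.083   0.1552] j [-0.42  0.51  0.69  1.79 -0.39  0.98 -0.66] F [-1.  -0.2  1.6] T [ 0.04  0.21 -0.04] w 0.006
xdir 27.7 tilt [ 0.002  0.002 -1.   ]
to centre, tool cm [-0.18 -2.3   0.  ] rel r 0.0231 ang -57.8
```

>>> {"method": "arm_command", "body": {"deltas": [{"xyz": [0,0,0.05],"turn": 0,"jaw": 255},{"xyz": [0,0,0.05],"turn": 0,"jaw": 255}]}}

```text
clock: 8.48
position: [0.5854, -0.0831, 0.1549]
ee_rot: [-3.048, -0.752, -0.005]
force: [-1.3, -0.5, 4.1]
width: 0.008
```

>>> {"method": "arm_command", "body": {"deltas": [{"xyz": [0.12,0,0.05],"turn": -3,"jaw": 255},{"xyz": [0.24,-0.01,0.05],"turn": -6,"jaw": 255},{"xyz": [0.36,-0.03,0.04],"turn": -9,"jaw": 255},{"xyz": [0.48,-0.05,0.04],"turn": -12,"jaw": 255},{"xyz": [0.6,-0.08,0.04],"turn": -15,"jaw": 255}]}}

```text
clock: 8.9
position: [0.59, -0.0811, 0.155]
ee_rot: [-2.925, -1.146, -0.004]
force: [-4.7, -3.7, 7.2]
width: 0.003
```

```bash
python3 st.py;python3 look.py d1;cp last_s.npz s6.npz; python3 pol.py s5.npz s6.npz
```

```text
8.9 pos [ 0.59   -0.0811  0.155 ] j [-0.37  0.5   0.61  1.77 -0.34  0.97 -0.45] F [-4.7 -3.7  7.2] T [-0.78  0.89 -0.  ] w 0.003
xdir 42.8 tilt [ 0.002  0.001 -1.   ]
to centre, tool cm [-0.05 -2.45 -0.  ] rel r 0.0245 ang -46.0
[(np.float32(81.880295), (np.float64(0.574), np.float64(-0.064)), np.float32(11.915593)), (np.float32(81.25736), (np.float64(0.573), np.float64(-0.064)), np.float32(12.020073)), (np.float32(78.92767), (np.float64(0.573), np.float64(-0.065)), np.float32(11.99914))]
```

View pics/pol.png

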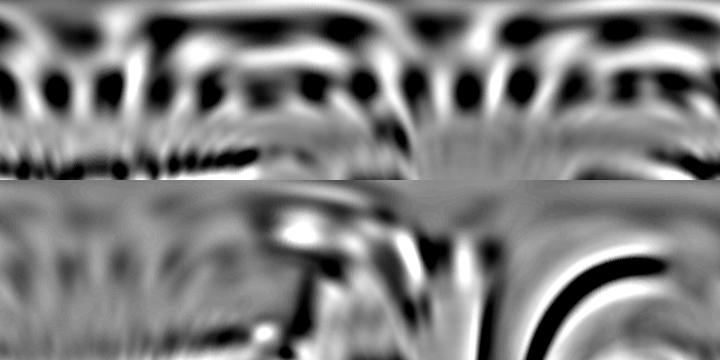

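View pics/d1.png

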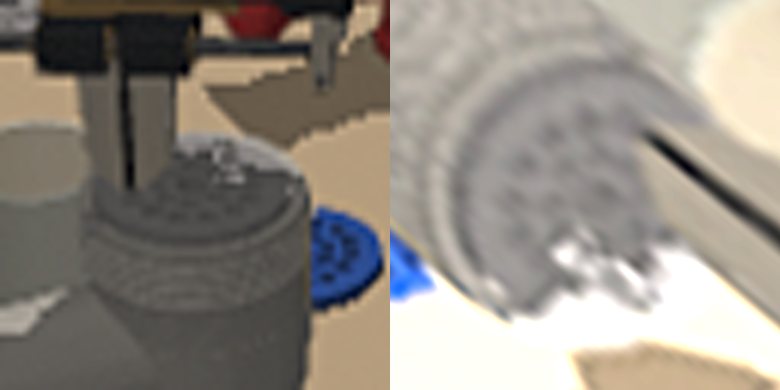

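Tangential force is 6 N at 7 N normal, and the holes have shifted about 5°. I'll continue the stroke with a firmer press.

>>> {"method": "arm_command", "body": {"deltas": [{"xyz": [0.13,0,0.06],"turn": -3,"jaw": 255},{"xyz": [0.26,-0.01,0.06],"turn": -6,"jaw": 255},{"xyz": [0.38,-0.03,0.06],"turn": -9,"jaw": 255},{"xyz": [0.51,-0.05,0.06],"turn": -12,"jaw": 255},{"xyz": [0.63,-0.08,0.06],"turn": -15,"jaw": 255}]}}

```text
clock: 9.42
position: [0.5941, -0.0776, 0.1552]
ee_rot: [2.749, 1.519, 0.004]
force: [-3.5, -3.7, 9.0]
width: 0.004
```

```bash
python3 st.py;python3 look.py d2;cp last_s.npz s7.npz; python3 pol.py s5.npz s6.npz s7.npz
```

```text
9.4167 pos [ 0.5941 -0.0776  0.1552] j [-0.33  0.49  0.54  1.76 -0.3   0.97 -0.23] F [-3.5 -3.7  9. ] T [-0.91  0.99  0.02] w 0.004
xdir 57.9 tilt [ 0.003  0.    -1.   ]
to centre, tool cm [ 0.07 -2.54 -0.01] rel r 0.0254 ang -33.7
[(np.float32(81.880295), (np.float64(0.574), np.float64(-0.064)), np.float32(11.915593)), (np.float32(81.25736), (np.float64(0.573), np.float64(-0.064)), np.float32(12.020073)), (np.float32(78.92767), (np.float64(0.573), np.float64(-0.065)), np.float32(11.99914))]
```

View pics/pol.png

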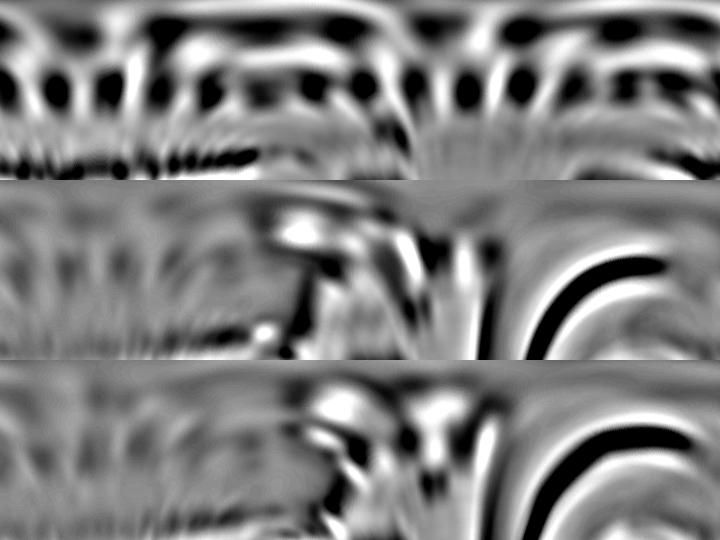

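View pics/d2.png

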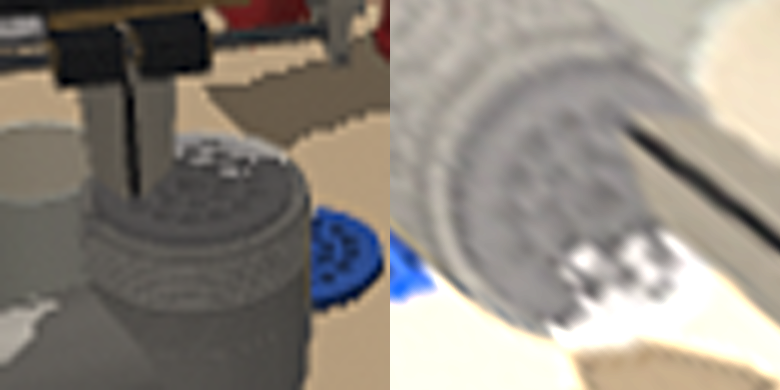

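The notch has moved 198°, 206°, 216° (polar px 397, 412, 432), so the plate now follows. Continuing the stroke.

>>> {"method": "arm_command", "body": {"deltas": [{"xyz": [0.15,-0.01,0.06],"turn": -3,"jaw": 255},{"xyz": [0.3,-0.03,0.06],"turn": -6,"jaw": 255},{"xyz": [0.43,-0.06,0.06],"turn": -9,"jaw": 255},{"xyz": [0.56,-0.1,0.06],"turn": -12,"jaw": 255},{"xyz": [0.7,-0.13,0.06],"turn": -15,"jaw": 255}]}}

```text
clock: 9.93
position: [0.5974, -0.072, 0.1554]
ee_rot: [2.524, 1.865, 0.006]
force: [-2.1, -3.2, 7.0]
width: 0.006
```

>>> {"method": "arm_command", "body": {"deltas": [{"xyz": [0.15,-0.01,0.06],"turn": -3,"jaw": 255},{"xyz": [0.3,-0.03,0.06],"turn": -6,"jaw": 255},{"xyz": [0.43,-0.06,0.06],"turn": -9,"jaw": 255},{"xyz": [0.56,-0.1,0.06],"turn": -12,"jaw": 255},{"xyz": [0.7,-0.13,0.06],"turn": -15,"jaw": 255}]}}

```text
clock: 10.35
position: [0.5987, -0.0663, 0.1555]
ee_rot: [2.256, 2.179, 0.005]
force: [-0.3, -2.4, 5.7]
width: 0.005
```

```bash
python3 st.py;python3 look.py d3;cp last_s.npz s8.npz; python3 pol.py s7.npz s8.npz
```

```text
10.35 pos [ 0.5987 -0.0663  0.1555] j [-0.26  0.48  0.4   1.75 -0.22  0.96  0.19] F [-0.3 -2.4  5.7] T [-0.86  0.1  -0.03] w 0.005
xdir 88.0 tilt [ 0.006 -0.002 -1.   ]
to centre, tool cm [ 0.19 -2.58 -0.02] rel r 0.0258 ang -6.2
[(np.float32(81.880295), (np.float64(0.574), np.float64(-0.064)), np.float32(11.915593)), (np.float32(81.25736), (np.float64(0.573), np.float64(-0.064)), np.float32(12.020073)), (np.float32(78.92767), (np.float64(0.573), np.float64(-0.065)), np.float32(11.99914))]
```

View pics/pol.png

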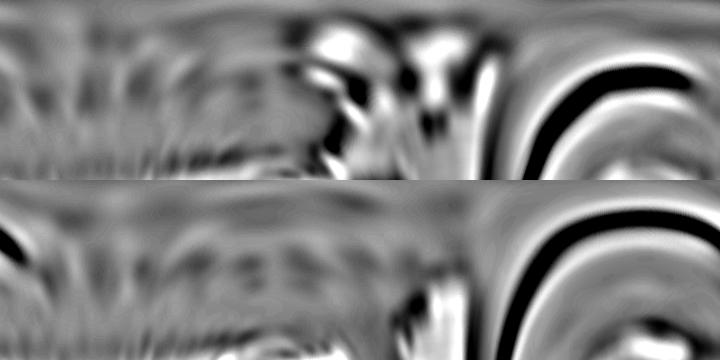

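View pics/d3.png

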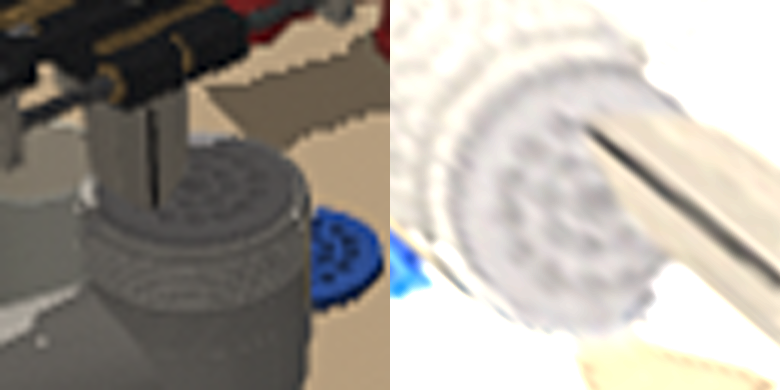

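Holes moved about 24° for 27° of finger arc, so the notch should be near -120° now. Carrying on.

>>> {"method": "arm_command", "body": {"deltas": [{"xyz": [0.22,-0.01,0.06],"turn": -4,"jaw": 255},{"xyz": [0.42,-0.03,0.06],"turn": -8,"jaw": 255},{"xyz": [0.6,-0.07,0.07],"turn": -12,"jaw": 255},{"xyz": [0.78,-0.12,0.07],"turn": -16,"jaw": 255},{"xyz": [0.94,-0.18,0.07],"turn": -20,"jaw": 255}]}}

```text
clock: 10.87
position: [0.5982, -0.0576, 0.1553]
ee_rot: [1.838, 2.537, 0.004]
force: [0.8, -3.5, 4.0]
width: 0.004
```

>>> {"method": "arm_command", "body": {"deltas": [{"xyz": [0.22,-0.01,0.07],"turn": -4,"jaw": 255},{"xyz": [0.42,-0.03,0.07],"turn": -8,"jaw": 255},{"xyz": [0.6,-0.07,0.08],"turn": -12,"jaw": 255},{"xyz": [0.78,-0.12,0.08],"turn": -16,"jaw": 255},{"xyz": [0.94,-0.18,0.09],"turn": -20,"jaw": 255}]}}

```text
clock: 11.28
position: [0.5944, -0.0502, 0.1549]
ee_rot: [1.365, 2.817, 0.002]
force: [1.1, -2.2, 2.8]
width: 0.005
```

```bash
python3 st.py;python3 look.py d4;cp last_s.npz s9.npz; python3 pol.py s8.npz s9.npz
```

```text
11.2833 pos [ 0.5944 -0.0502  0.1549] j [-0.16  0.45  0.22  1.76 -0.11  0.94  0.77] F [ 1.1 -2.2  2.8] T [-0.63 -0.33 -0.02] w 0.005
xdir 128.3 tilt [ 0.011 -0.004 -1.   ]
to centre, tool cm [ 0.28 -2.51 -0.02] rel r 0.0252 ang 31.8
[(np.float32(81.880295), (np.float64(0.574), np.float64(-0.064)), np.float32(11.915593)), (np.float32(81.25736), (np.float64(0.573), np.float64(-0.064)), np.float32(12.020073)), (np.float32(78.92767), (np.float64(0.573), np.float64(-0.065)), np.float32(11.99914))]
```

View pics/pol.png

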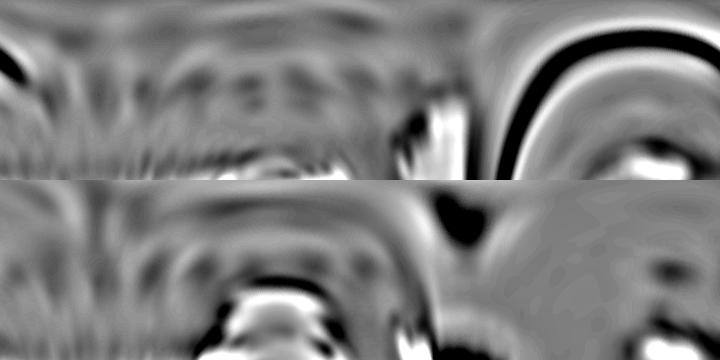

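>>> {"method": "arm_command", "body": {"deltas": [{"xyz": [0,0,-1.5],"turn": 0,"jaw": 255},{"xyz": [-1,-1.7,-3],"turn": 6,"jaw": 255},{"xyz": [-2,-3.5,-2],"turn": 12,"jaw": 255},{"xyz": [-2,-3.5,-1.2],"turn": 18,"jaw": 255},{"xyz": [-2,-3.5,-1],"turn": 23,"jaw": 255}]}}

```text
clock: 11.8
position: [0.5777, -0.0886, 0.1638]
ee_rot: [1.916, 2.479, 0.004]
force: [-0.2, 0.3, 0.2]
width: 0.002
```

```bash
python3 st.py;python3 look.py d5;cp last_s.npz s10.npz; python3 pol.py s5.npz s10.npz
```

```text
11.8 pos [ 0.5777 -0.0886  0.1638] j [-0.18  0.43  0.33  1.78 -0.16  0.95  0.47] F [-0.2  0.3  0.2] T [-0.05  0.09 -0.03] w 0.002
xdir 104.6 tilt [ 0.008 -0.003 -1.   ]
to centre, tool cm [ 2.54  0.18 -0.01] rel r 0.0255 ang -79.4
[(np.float32(81.880295), (np.float64(0.574), np.float64(-0.064)), np.float32(11.915593)), (np.float32(81.25736), (np.float64(0.573), np.float64(-0.064)), np.float32(12.020073)), (np.float32(78.92767), (np.float64(0.573), np.float64(-0.065)), np.float32(11.99914))]
```

View pics/d5.png

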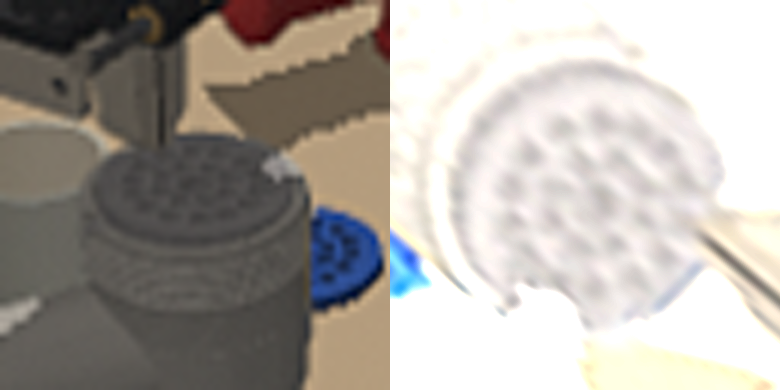

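View pics/pol.png

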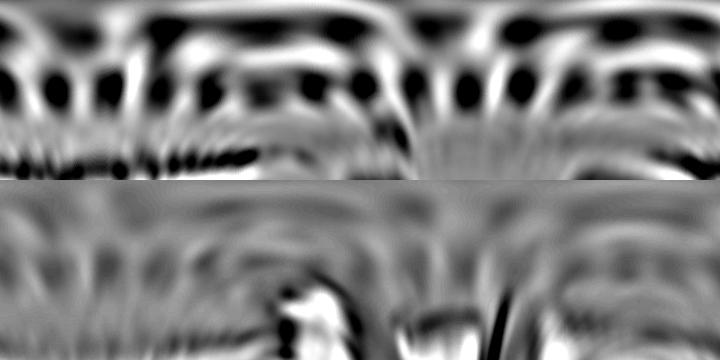

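Hole phase gives a total turn of about 74°, so the notch is near -89° with about 72° to go. Next stroke from -75° up over the pin side.

>>> {"method": "arm_command", "body": {"deltas": [{"xyz": [0,0.1,0.4],"turn": 0,"jaw": 255},{"xyz": [0,0.1,0.7],"turn": 0,"jaw": 255},{"xyz": [0,0.1,0.85],"turn": 0,"jaw": 255},{"xyz": [0,0.1,0.9],"turn": 0,"jaw": 255},{"xyz": [0,0.1,0.92],"turn": 0,"jaw": 255}]}}

```text
clock: 12.32
position: [0.5793, -0.0866, 0.1547]
ee_rot: [1.907, 2.486, 0.005]
force: [-0.3, -0.1, 0.9]
width: 0.004
```

>>> {"method": "arm_command", "body": {"deltas": [{"xyz": [0,0,0.06],"turn": 0,"jaw": 255},{"xyz": [0,0,0.06],"turn": 0,"jaw": 255}]}}

```text
clock: 12.48
position: [0.5794, -0.0867, 0.1544]
ee_rot: [1.907, 2.486, 0.005]
force: [-0.8, 0.1, 2.9]
width: 0.004
```

```bash
python3 st.py
```

```text
12.4833 pos [ 0.5794 -0.0867  0.1544] j [-0.18  0.44  0.32  1.79 -0.17  0.93  0.48] F [-0.8  0.1  2.9] T [-0.01  0.26  0.04] w 0.004
xdir 105.0 tilt [ 0.008 -0.003 -1.   ]
to centre, tool cm [ 2.41 -0.02 -0.01] rel r 0.0241 ang -74.6
```

>>> {"method": "arm_command", "body": {"deltas": [{"xyz": [0,0.02,0.07],"turn": 0,"jaw": 255},{"xyz": [0.01,0.2,0.06],"turn": -4,"jaw": 255},{"xyz": [0.02,0.38,0.06],"turn": -8,"jaw": 255},{"xyz": [0.05,0.56,0.05],"turn": -12,"jaw": 255},{"xyz": [0.1,0.72,0.05],"turn": -16,"jaw": 255}]}}

```text
clock: 12.9
position: [0.5859, -0.085, 0.1545]
ee_rot: [1.539, 2.728, 0.002]
force: [-4.0, -3.3, 6.5]
width: 0.007
```

>>> {"method": "arm_command", "body": {"deltas": [{"xyz": [0.01,0.2,0.06],"turn": -4,"jaw": 255},{"xyz": [0.03,0.38,0.06],"turn": -8,"jaw": 255},{"xyz": [0.06,0.56,0.06],"turn": -12,"jaw": 255},{"xyz": [0.11,0.74,0.05],"turn": -16,"jaw": 255},{"xyz": [0.17,0.9,0.05],"turn": -20,"jaw": 255}]}}

```text
clock: 13.32
position: [0.5928, -0.0804, 0.1549]
ee_rot: [1.038, 2.954, -0.003]
force: [-2.4, -3.9, 8.6]
width: 0.004
```

```bash
python3 st.py;python3 look.py d6;cp last_s.npz s11.npz; python3 pol.py s10.npz s11.npz
```

```text
13.3167 pos [ 0.5928 -0.0804  0.1549] j [-0.07  0.45  0.16  1.75 -0.08  0.94  1.02] F [-2.4 -3.9  8.6] T [-0.87  0.72 -0.04] w 0.004
xdir 141.3 tilt [ 0.009 -0.005 -1.   ]
to centre, tool cm [ 2.6   0.09 -0.03] rel r 0.026 ang -40.6
[(np.float32(81.880295), (np.float64(0.574), np.float64(-0.064)), np.float32(11.915593)), (np.float32(81.25736), (np.float64(0.573), np.float64(-0.064)), np.float32(12.020073)), (np.float32(78.92767), (np.float64(0.573), np.float64(-0.065)), np.float32(11.99914))]
```

View pics/pol.png

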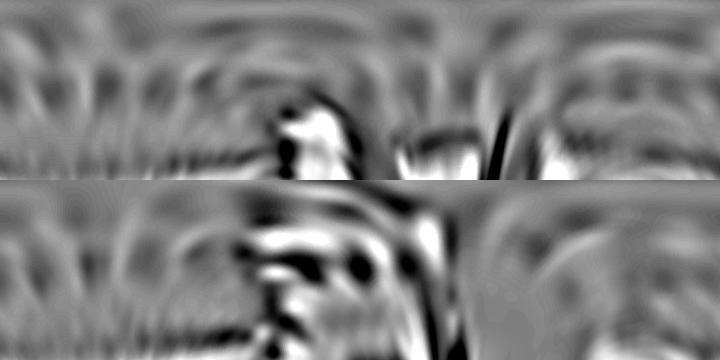

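View pics/d6.png

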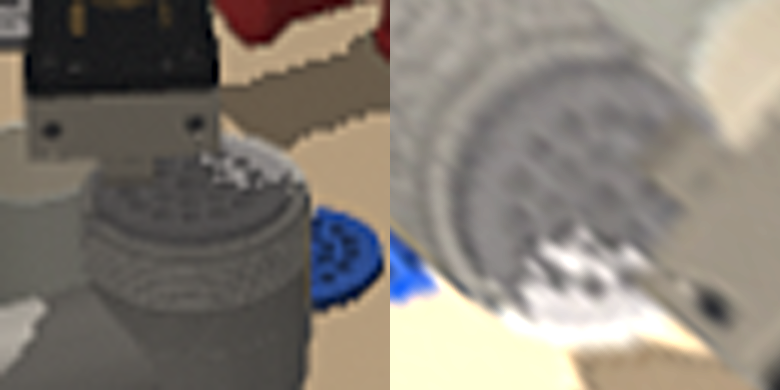

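>>> {"method": "arm_command", "body": {"deltas": [{"xyz": [0.02,0.22,0.06],"turn": -4,"jaw": 255},{"xyz": [0.05,0.41,0.06],"turn": -8,"jaw": 255},{"xyz": [0.09,0.6,0.06],"turn": -12,"jaw": 255},{"xyz": [0.15,0.78,0.06],"turn": -16,"jaw": 255},{"xyz": [0.22,0.95,0.06],"turn": -20,"jaw": 255}]}}

```text
clock: 13.83
position: [0.598, -0.0729, 0.1554]
ee_rot: [0.506, 3.088, -0.007]
force: [-2.5, -3.7, 8.3]
width: 0.006
```

>>> {"method": "arm_command", "body": {"deltas": [{"xyz": [0.01,0.15,0.06],"turn": -3,"jaw": 255},{"xyz": [0.03,0.3,0.06],"turn": -6,"jaw": 255},{"xyz": [0.06,0.44,0.06],"turn": -9,"jaw": 255},{"xyz": [0.1,0.58,0.06],"turn": -12,"jaw": 255},{"xyz": [0.14,0.72,0.06],"turn": -15,"jaw": 255}]}}

```text
clock: 14.25
position: [0.5996, -0.0667, 0.1555]
ee_rot: [0.096, 3.127, -0.011]
force: [-0.4, -2.1, 5.4]
width: 0.006
```

```bash
python3 st.py;python3 look.py d7;cp last_s.npz s12.npz; python3 pol.py s11.npz s12.npz
```

```text
14.25 pos [ 0.5996 -0.0667  0.1555] j [0.01 0.46 0.01 1.73 0.   0.94 1.53] F [-0.4 -2.1  5.4] T [-0.5   0.08 -0.02] w 0.006
xdir 176.5 tilt [ 0.013 -0.007 -1.   ]
to centre, tool cm [ 2.67  0.15 -0.04] rel r 0.0267 ang -6.8
[(np.float32(81.880295), (np.float64(0.574), np.float64(-0.064)), np.float32(11.915593)), (np.float32(81.25736), (np.float64(0.573), np.float64(-0.064)), np.float32(12.020073)), (np.float32(78.92767), (np.float64(0.573), np.float64(-0.065)), np.float32(11.99914))]
```

View pics/pol.png

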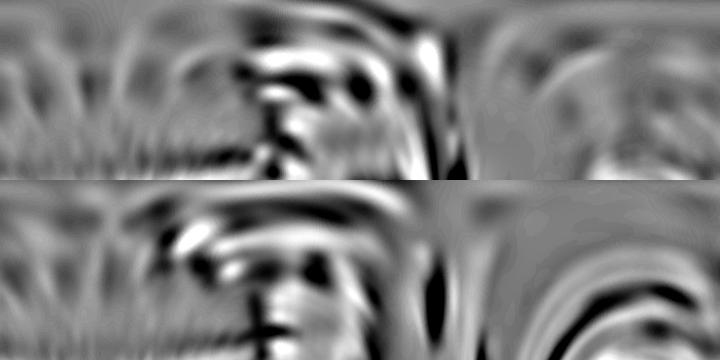

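View pics/d7.png

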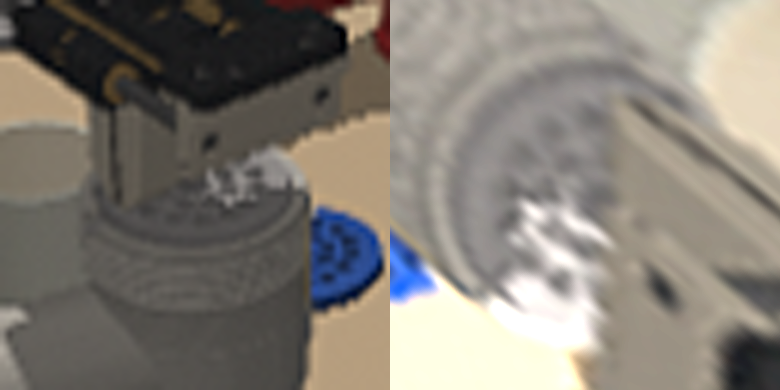

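>>> {"method": "arm_command", "body": {"deltas": [{"xyz": [0.01,0.15,0.06],"turn": -3,"jaw": 255},{"xyz": [0.04,0.3,0.06],"turn": -6,"jaw": 255},{"xyz": [0.07,0.44,0.06],"turn": -9,"jaw": 255},{"xyz": [0.12,0.58,0.07],"turn": -12,"jaw": 255},{"xyz": [0.17,0.72,0.07],"turn": -15,"jaw": 255}]}}

```text
clock: 14.77
position: [0.5983, -0.0586, 0.1546]
ee_rot: [-0.316, 3.113, -0.012]
force: [0.3, 0.2, 0.8]
width: 0.005
```

>>> {"method": "arm_command", "body": {"deltas": [{"xyz": [0.01,0.12,0.07],"turn": -2,"jaw": 255},{"xyz": [0.03,0.22,0.07],"turn": -4,"jaw": 255},{"xyz": [0.05,0.32,0.07],"turn": -6,"jaw": 255},{"xyz": [0.08,0.42,0.08],"turn": -8,"jaw": 255},{"xyz": [0.11,0.52,0.08],"turn": -10,"jaw": 255}]}}

```text
clock: 15.18
position: [0.5961, -0.0537, 0.1535]
ee_rot: [-0.588, 3.074, -0.014]
force: [-0.3, 0.2, 0.1]
width: 0.006
```

```bash
python3 st.py;python3 look.py d8;cp last_s.npz s13.npz; python3 pol.py s12.npz s13.npz
```

```text
15.1833 pos [ 0.5961 -0.0537  0.1535] j [ 0.07  0.46 -0.1   1.74  0.06  0.94  1.89] F [-0.3  0.2  0.1] T [0.04 0.01 0.05] w 0.006
xdir -158.4 tilt [ 0.013 -0.006 -1.   ]
to centre, tool cm [ 2.51 -0.06 -0.02] rel r 0.0251 ang 23.0
[(np.float32(81.880295), (np.float64(0.574), np.float64(-0.064)), np.float32(11.915593)), (np.float32(81.25736), (np.float64(0.573), np.float64(-0.064)), np.float32(12.020073)), (np.float32(78.92767), (np.float64(0.573), np.float64(-0.065)), np.float32(11.99914))]
```

View pics/pol.png

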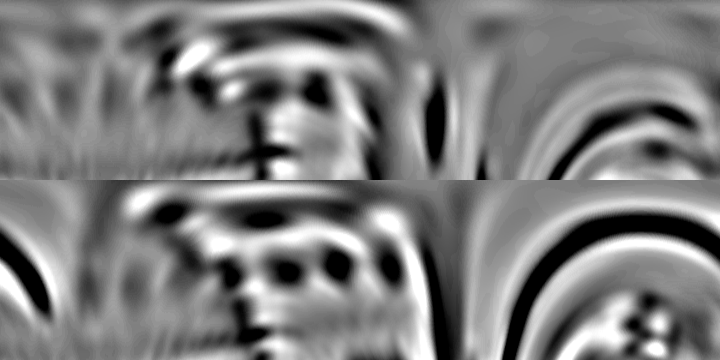

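View pics/d8.png

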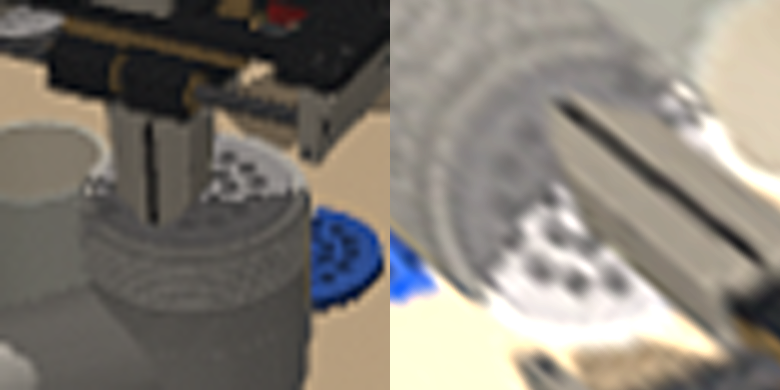

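Force vanished and the tip sits at 0.1535 with no contact where the plate stood at 0.155, so the plate has probably dropped. I'll go down on it.

>>> {"method": "arm_command", "body": {"deltas": [{"xyz": [0.2,-0.2,0.05],"turn": 0,"jaw": 255},{"xyz": [0.2,-0.2,0.1],"turn": 0,"jaw": 255},{"xyz": [0.2,-0.2,0.13],"turn": 0,"jaw": 255},{"xyz": [0.2,-0.2,0.16],"turn": 0,"jaw": 255},{"xyz": [0.2,-0.2,0.18],"turn": 0,"jaw": 255}]}}

```text
clock: 15.7
position: [0.595, -0.0569, 0.1524]
ee_rot: [-0.584, 3.075, -0.015]
force: [-4.3, -1.5, 9.4]
width: 0.005
```

>>> {"method": "arm_command", "body": {"deltas": [{"xyz": [0,0,0.08],"turn": 0,"jaw": 255},{"xyz": [0,0,0.08],"turn": 0,"jaw": 255}]}}

```text
clock: 15.87
position: [0.5952, -0.0571, 0.1524]
ee_rot: [-0.583, 3.074, -0.015]
force: [-2.8, -1.6, 7.5]
width: 0.002
```

```bash
python3 st.py
```

```text
15.8667 pos [ 0.5952 -0.0571  0.1524] j [ 0.07  0.46 -0.1   1.74  0.06  0.94  1.89] F [-2.8 -1.6  7.5] T [-0.07  0.72 -0.  ] w 0.002
xdir -158.5 tilt [ 0.014 -0.007 -1.   ]
to centre, tool cm [ 2.31  0.21 -0.03] rel r 0.0232 ang 16.2
```

Contact at 0.1524, close to the home height of 0.152. Pressing firmly here, then at the centre.

>>> {"method": "arm_command", "body": {"deltas": [{"xyz": [0,0,0.12],"turn": 0,"jaw": 255},{"xyz": [0,0,0.2],"turn": 0,"jaw": 255},{"xyz": [0,0,0.2],"turn": 0,"jaw": 255}]}}

```text
clock: 16.12
position: [0.5955, -0.0572, 0.1523]
ee_rot: [-0.581, 3.073, -0.016]
force: [-7.3, -0.5, 18.7]
width: 0.002
```

>>> {"method": "arm_command", "body": {"deltas": [{"xyz": [0,0,-0.4],"turn": 0,"jaw": 255},{"xyz": [1.2,0.1,-0.4],"turn": 0,"jaw": 255},{"xyz": [2.3,0.2,-0.4],"turn": 0,"jaw": 255},{"xyz": [2.3,0.2,-0.2],"turn": 0,"jaw": 255},{"xyz": [2.3,0.2,-0.05],"turn": 0,"jaw": 255}]}}

```text
clock: 16.53
position: [0.5734, -0.0639, 0.1525]
ee_rot: [-0.58, 3.073, -0.016]
force: [-0.1, -0.5, 1.1]
width: 0.006
```

>>> {"method": "arm_command", "body": {"deltas": [{"xyz": [0,0,0.05],"turn": 0,"jaw": 255},{"xyz": [0,0,0.1],"turn": 0,"jaw": 255},{"xyz": [0,0,0.1],"turn": 0,"jaw": 255}]}}

```text
clock: 16.78
position: [0.5736, -0.0639, 0.1523]
ee_rot: [-0.58, 3.074, -0.016]
force: [-7.4, -1.4, 14.5]
width: 0.006
```

```bash
python3 st.py
```

```text
16.7833 pos [ 0.5736 -0.0639  0.1523] j [ 0.09  0.43 -0.1   1.79  0.06  0.91  1.9 ] F [-7.4 -1.4 14.5] T [-0.14  1.65 -0.05] w 0.006
xdir -158.6 tilt [ 0.015 -0.008 -1.   ]
to centre, tool cm [ 0.04  0.06 -0.  ] rel r 0.0007 ang -36.9
```

Same height at centre, so it is level. Final firm press at the centre, then retreat to look.

>>> {"method": "arm_command", "body": {"deltas": [{"xyz": [0,0,0.15],"turn": 0,"jaw": 255},{"xyz": [0,0,0.25],"turn": 0,"jaw": 255},{"xyz": [0,0,0.25],"turn": 0,"jaw": 255}]}}

```text
clock: 17.03
position: [0.5737, -0.064, 0.1522]
ee_rot: [-0.579, 3.074, -0.017]
force: [-13.6, 0.2, 29.7]
width: 0.008
```

>>> {"method": "arm_command", "body": {"deltas": [{"xyz": [0,0,0],"turn": 0,"jaw": 255},{"xyz": [0,0,-0.2],"turn": 0,"jaw": 255},{"xyz": [0,0,-2],"turn": 0,"jaw": 255},{"xyz": [0,0,-5],"turn": 0,"jaw": 255},{"xyz": [0,0,-7],"turn": 0,"jaw": 255}]}}

```text
clock: 17.45
position: [0.5734, -0.063, 0.2235]
ee_rot: [-0.58, 3.073, -0.017]
force: [0.7, -0.5, 0.3]
width: 0.008
```

```bash
python3 st.py
```

```text
17.45 pos [ 0.5734 -0.063   0.2235] j [ 0.09  0.35 -0.1   1.71  0.05  1.07  1.91] F [ 0.7 -0.5  0.3] T [0.07 0.01 0.01] w 0.008
xdir -158.6 tilt [ 0.016 -0.008 -1.   ]
to centre, tool cm [ 0.06 -0.03 -0.  ] rel r 0.0006 ang 48.1
```

>>> {"method": "arm_command", "body": {"deltas": [{"xyz": [-4.6,28.3,-2],"turn": 0,"jaw": 255},{"xyz": [-4.6,28.3,-2],"turn": 0,"jaw": 255},{"xyz": [-4.6,28.3,-2],"turn": 0,"jaw": 255},{"xyz": [-4.6,28.3,-2],"turn": 0,"jaw": 255},{"xyz": [-4.6,28.3,-2],"turn": 0,"jaw": 255}]}}

```text
clock: 17.87
position: [0.5291, 0.1422, 0.2353]
ee_rot: [-0.579, 3.073, -0.016]
force: [0.2, 0.7, 0.2]
width: 0.007
```

>>> {"method": "arm_command", "body": {"deltas": [{"xyz": [-1.5,9,0],"turn": 0,"jaw": 255},{"xyz": [-1.5,9,0],"turn": 0,"jaw": 255},{"xyz": [-1.5,9,0],"turn": 0,"jaw": 255},{"xyz": [-1.5,9,0],"turn": 0,"jaw": 255}]}}

```text
clock: 18.2
position: [0.5088, 0.237, 0.234]
ee_rot: [-0.591, 3.071, -0.012]
force: [-0.8, 0.6, -0.5]
width: -0.002
```

```bash
python3 st.py; python3 look.py e1 1
python3 - <<'E'
from h import *
from cell import get_image
for n in("scene","top"):
    im=get_image(n)
    vv,uu=np.mgrid[:420,:560]
    cv2.imwrite(f"pics/fin_{n}.png",im["frame"][:,:,::-1])
    o,v=ray(im,np.c_[uu.ravel(),vv.ravel()]);P=o+v*im["depth"].ravel()[:,None]
    d=np.hypot(P[:,0]-.574,P[:,1]+.0635);q=P[(d<.036)&(P[:,2]>.147)&(P[:,2]<.16)]
    A=np.c_[q[:,:2]-[.574,-.0635],np.ones(len(q))]
    for _ in range(5):
        c,*_r=np.linalg.lstsq(A,q[:,2],rcond=None);r=q[:,2]-A@c;k=abs(r)<2*r.std()+1e-4;A,q=A[k],q[k]
    print(n,len(q),c.round(4),"tilt",np.degrees(np.hypot(*c[:2])))
E
```

```text
18.2 pos [0.5088 0.237  0.234 ] j [-0.37  0.33 -0.22  1.72  0.1   1.09  1.33] F [-0.8  0.6 -0.5] T [0.04 0.01 0.03] w -0.002
xdir -158.2 tilt [ 0.016 -0.005 -1.   ]
to centre, tool cm [  5.19 -30.28   0.25] rel r 0.3072 ang 102.1
scene 296 [-0.      0.0065  0.1522] tilt 0.3750668462238579
top 269 [ 0.0043 -0.0004  0.1527] tilt 0.24994573515688015
```

View pics/e1.png

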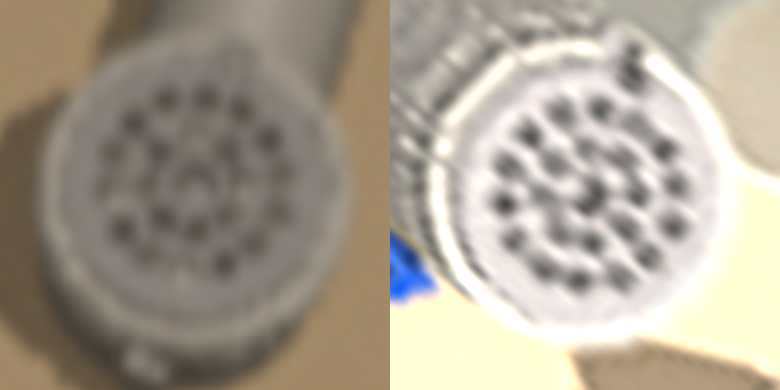

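View pics/fin_scene.png

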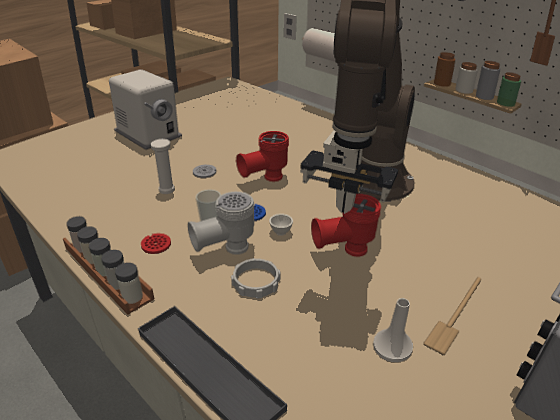

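In the scene rectification the notch is at (632,70), right at the pin in the rim at (630,45). The plate is level: fitted tilts 0.25–0.4° against 2.5° before, top at 0.152. Bystanders are unmoved.

>>> {"method": "arm_command", "body": {"deltas": [{"xyz": [0,0,0],"turn": 0,"jaw": 255},{"xyz": [0,0,0],"turn": 0,"jaw": 255},{"xyz": [0,0,0],"turn": 0,"jaw": 255}]}}

```text
clock: 18.65
position: [0.5115, 0.2288, 0.2341]
ee_rot: [-0.573, 3.074, -0.018]
force: [-0.2, -0.5, 0.2]
width: 0.001
```

```bash
python3 st.py | head -1; python3 -c "
from cell import sign_off
print(sign_off())"
```

```text
18.65 pos [0.5115 0.2288 0.2341] j [-0.36  0.33 -0.22  1.72  0.1   1.09  1.33] F [-0.2 -0.5  0.2] T [0.1  0.02 0.  ] w 0.001
the job is handed in; nothing more can be done
None
```

The plate's notch is over the pin, and the plate lies level and fully home. I handed the job in at 18.7 s, with the hand clear and touching nothing.

- **Turning:** I turned the plate about 150° counter-clockwise with the shut fingertips, pressing on the pin side, in two strokes. The first tries, on the low side and at the centre, mostly slipped on the plate and moved it only about 2°.
- **Pressing:** After the plate dropped over the pin I pressed it with about 19 N near the pin and 30 N at the centre. The first landing at the centre overshot sideways by 7 mm and pressed with about 22 N, with no visible effect on the plate or the head.
- **Last checks:**
  - The scene view shows the notch at the pin.
  - The fingertip met the plate at the same height, 0.152 m, at the pin side and at the centre.
  - Depth fits give a top height of 0.152–0.153 m and a tilt of 0.25–0.4°, which is within their noise (2.5° before).
  - The other objects look unmoved, judged by eye only.
- **Disagreements:** The two cameras differed by a few millimetres on the mouth's position. Some plate-angle readings during the turning were ambiguous because of shadow.

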